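Set a tripod leg to length and squeeze its cam lever shut

TASK

On the repair bench a tripod leg lies in a plywood jig. With its cam lever still open, slide the sprung leg out until the end of its rubber foot is level with the small steel pointer on the jig; hold it there and press the cam lever fully shut against the collar. Finish while still holding the leg at the pointer with the lever shut (do not let go: the lock screw has yet to be tightened, so the leg would spring back), and leave the other things on the bench where they are.

Things in the scene. Friction and masses are not known exactly. Their poses are not given: they have to be found in the camera images.
- leg: Sliding section of a tripod leg, level, axis 65 mm above the table. Origin on the axis, at the wings' face towards the collar. +y: the way it slides out (0 to 115 mm, starts fully in); z up; +x: lever side. Along y: black collar, 28 mm diameter, -62 to 0; wings 0 to 6; tube, 25 mm diameter, to 155; rubber foot, 30 mm diameter, to 185. A spring pulls it back in with 3 to 5 N, even with the lever shut.
- wings (a point): Centre of the wings' face towards the collar (same point as the leg's origin). The black finger wings are a cross plate 110 mm long across the leg (x), 26 mm high, 6 mm thick, part of the leg: pushed in the leg's +y from the collar side they slide it out (4 to 6 N with friction). Beside the collar, on either side, 80 mm is free above the jig's base.
- foot_end (a point): Centre of the flat end face of the rubber foot, 185 mm from the leg's origin along its +y.
- pointer: The length mark: upright steel plate, 4 mm thick along y, top 91 mm above the table, with a short arm pointing to the leg; fixed on the jig beside the foot, on the side away from the lever. Origin on its mid plane, 45 mm from the leg's axis, 21 mm above the table; its y is parallel to the leg's +y. The leg is at its length when foot_end is at y = 0 here, 42 to 83 mm out from the start.
- cam_lever (a joint): Angle of the aluminium cam lever, rad: 0 shut, flat along the collar; 0.46 wide open; starts 0.32 to 0.44. Vertical hinge pin on the collar at x 14.5, y -56 mm of the leg; the free end points to +y, towards the wings. Bar 6 mm thick, 18 mm high, centred at axis height. Stays where left; about 3 N at the tip moves it.
- lever_tip (a point): Middle of the outer face of the lever's free end, 50 mm from the hinge. Shut, it is at x 22, y -6 mm in the leg's frame (collar and lever there 36 mm wide, x from -14 to 22); wide open at about x 43 (57 mm wide in all). It moves to +x as the lever opens.
- jig: Fixed plywood base, 170 mm across x, 470 mm along y, top 18 mm above the table; its axes are parallel to the leg's. Origin under the leg's axis at table height; the wings start at y -45 mm. At y -202 to -147 stands the steel head clamp, 60 mm wide, with a black knob up to 114 mm above the table; a bare 16 mm rod runs from it into the collar. A low cradle carries the tube at y 115.
- spare_foot: Spare black rubber foot, 28 mm in diameter, 24 mm high, standing on the jig's base. Leave alone; origin under its centre.
- spare_collar: Spare black collar ring, 40 mm in diameter, 12 mm high, lying on the jig's base by the head clamp. Leave alone.
- multimeter: Multimeter, 90 x 170 x 45 mm, lying on the robot's right. Leave alone.
- screwdriver: Screwdriver lying on the robot's right. Leave alone.
- solder_spool: Steel spool, 56 mm in diameter, 42 mm high, on the robot's left. Leave alone.
- screw_pot: Small steel bowl, 70 mm in diameter, 35 mm high, beyond the jig. Leave alone.
- nut_spanner: Spanner, 150 mm long, lying on the robot's left. Leave alone.

How it is judged:
On the way, in this order (a step that is already met when the one before it is completed fails the run):
1. the robot holds the leg out with its foot level with the pointer (within 6 mm) while the cam lever is still open (above 0.2 rad) (y of foot_end in the frame of pointer between -0.006 and 0.006 m and contact force between the fingers and leg above 2 N and value of joint cam_lever above 0.2 rad), for 0.2 s.
2. the cam lever is shut (below 0.07 rad) with the leg held at the pointer (y of foot_end in the frame of pointer between -0.006 and 0.006 m and contact force between the fingers and leg above 2 N and value of joint cam_lever below 0.07 rad and linear speed of leg below 0.02 m/s), for 0.2 s.
At the end, for the whole second after the job is handed in: Still holding: the fingers press on the leg or its lever with more than 2 N, the end of the rubber foot is within 6 mm of the pointer's mid plane along the leg, the leg is at rest and the cam lever is shut (below 0.07 rad) (all of step 2); the arm keeps its last pose, push and grip.
It fails at once if another thing on the bench is moved more than 30 mm (distance of any of spare_foot, spare_collar, multimeter, screwdriver, solder_spool, screw_pot, nut_spanner from where it was at the start of the episode above 0.03 m).
It also fails if it takes over 38 s, if anything falls off the work surface, if the arm or the gripper's body presses on something with over 40 N, if the wrist force passes 120 N, or if a joint passes its speed limit or range.

ROBOT

A 6-joint arm with a two-finger parallel gripper is mounted at the origin on the work surface. World frame = base frame: x ahead of the robot, y to its left, z up, the work surface at z = 0. Lengths are in m, angles in rad, forces in N, time in s.
With the tool pointing down it reaches from about 0.3 to 0.775 m from the base axis. Payload 14.6 kg.
Tool frame: the origin (TCP) lies at the centre of the arm's flange, where the gripper is bolted on; the fingertips stand 199 mm ahead of it and the grasp point (between the pads) lies ctrl.tcp_to_grasp ahead of it (ctrl.tcp_to_grasp is the distance from the TCP to the grasp point, in m); z points along the fingers, y is the line along which they close (so a half turn about z gives the same grasp; the last joint's range is limited). The gripper opens to 94 mm and grips with 3 to 60 N. Pads are 16 mm wide; open, the fingers measure 119 mm over their backs; the gripper's body (75 mm by 177 mm) begins 78 mm behind the grasp point.
Start: joints at [1.183, 0.3, 1.521, -0, 1.321, -0.067], TCP at [0.173, 0.522, 0.405] pointing down, gripper open.
Joint ranges: [-3.03, 3.03], [-0.79, 2.21], [0.23, 2.52], [-1.04, 4.18], [0, 3.07], [-2.55, 2.55]. Speed limits (rad/s): [2.22, 2.22, 2.57, 3.14, 3.14, 3.14].

INTERFACE

Orientations are given as [roll, pitch, yaw] about the fixed x, y, z axes, in that order (R = Rz(yaw) Ry(pitch) Rx(roll)).
In Python, from station import ctrl gives the robot as it stands. The module is installed in compiled form; this text tells all that it offers.
- The arm moves only by the shell command python3 -m jog 'ROWS' [OPENING] [FORCE]. ROWS is JSON, a list of rows, each a list of 6 numbers: the shift along the tool's x, y, z in cm, then the turn, a rotation vector about the tool's x, y, z in rad. In form: [[tx, ty, tz, ax, ay, az], ...]. A call has 1 to 8 rows; each row is the pose to reach, as a shift and turn from the pose commanded when the call began, along the tool's axes at that moment; what a row does not reach only later rows make up. A row lasts 1/10 s, in which the tool goes at most 50 mm and 8.59 degrees, less where a joint would pass 70% of its speed; a pose out of reach is approached as far as the arm can. A call with a gripper value outside its range is refused whole. OPENING is the opening in per cent of the stroke, from 0 (shut) to 100 (fully open), set as the call begins (- or left out, the last holds). The fingers move at their own pace and stop on an object; FORCE is the grip in N (left out, the last holds). Time passes only in rows, so rows that repeat a pose let the fingers close. It gives the time, the measured TCP pose, the force, the opening and the grip force at its end, in the units of the state.
- ctrl.get_obs(): the state, without advancing time (a new reading comes with each control period).
- ctrl.camera(name): name is "side" or "top"; returns a dict with "img" (420x560x3 uint8, blue, green, red), "intrinsics" (3x3 intrinsics, pixels), "R" (3x3) and "t" (3): a world point X has camera coordinates R X + t. Camera axes: x right, y down, z forward; pixel columns grow to the right and rows downward; lengths in m; the calibration is good to about 2 mm. A picture is of the moment at which its call begins. There is no depth.
- ctrl.hand_in(): hands the job in; it is judged then, once.
The state is a dict: "time_s": time; "qpos": joint angles; "joint_vel": joint speeds; "tau": joint torques, N m; "ee_pos": TCP position; "eef_rot": TCP orientation; "force": force on the tool from outside, world axes, zero at the start; "moment": the same for the moment, N m; "grip_width": finger opening in m; "grip_force": force on a finger pad.
Only numpy, scipy, OpenCV 4.12 (cv2) and the standard library are available. Lean on these libraries where they do the work, as an engineer would, in place of code of your own. Each camera call takes 0.05 s, during which the arm holds its last target. There are 200 camera calls.

## Working session

There is one attempt and no reset: what is moved stays moved. The work goes in short steps, Python scripts to look and compute and a shell command to move; the robot and the scene stay as the last step left them, time stands still between calls to the robot, and variables do not carry over. Pictures are saved under pics/ and viewed, at most 10 in all, crops included, and the job is handed in when it is done.

```bash
mkdir -p pics; python3 - <<'E'
from station import ctrl
import cv2,numpy as np
print(ctrl.tcp_to_grasp); o=ctrl.get_obs(); print({k:np.round(v,3) for k,v in o.items()})
for n in("top","side"):
    c=ctrl.camera(n); cv2.imwrite(f"pics/{n}0.png",c["img"]); np.savez(f"{n}0.npz",**c); print(c["intrinsics"],c["R"],c["t"])
E
```

```text
0.1804
{'time_s': np.float64(0.0), 'qpos': array([ 1.183,  0.3  ,  1.522, -0.   ,  1.321, -0.067]), 'joint_vel': array([ 0.001, -0.001,  0.001, -0.001,  0.   , -0.001]), 'tau': array([ 1.0000e-03, -5.3180e+01, -3.5275e+01,  7.1000e-02,  2.4000e-02,
       -0.0000e+00]), 'ee_pos': array([0.173, 0.522, 0.404]), 'eef_rot': array([-3.14 , -0.   ,  2.821]), 'force': array([-0.174, -0.183,  0.045]), 'moment': array([-0.011,  0.046,  0.061]), 'grip_force': np.float64(0.0), 'grip_width': np.float64(0.094)}
[[400.70046107   0.         279.62841809]
 [  0.         400.70046107 204.35912084]
 [  0.           0.           1.        ]] [[ 0.00991805 -0.99993344  0.00589527]
 [-0.99205705 -0.0105789  -0.12534312]
 [ 0.12539715 -0.00460528 -0.99209594]] [-0.00908322  0.60873969  1.32127684]
[[474.94962536   0.         278.76806123]
 [  0.         474.94962536 209.52787545]
 [  0.           0.           1.        ]] [[-0.98018913 -0.19797282  0.00600255]
 [-0.10983194  0.51807306 -0.84825541]
 [ 0.16482175 -0.83211001 -0.52955332]] [0.59862521 0.1242156  1.18383533]
```

View pics/top0.png

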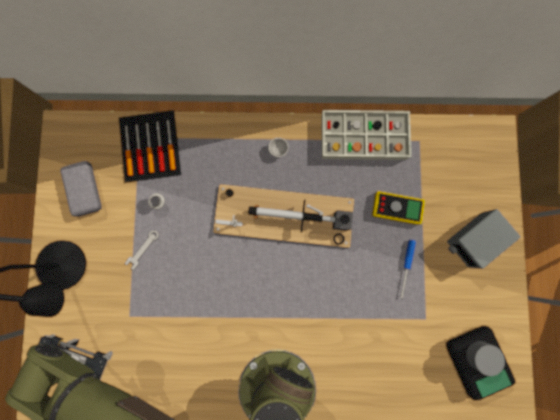

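View pics/side0.png

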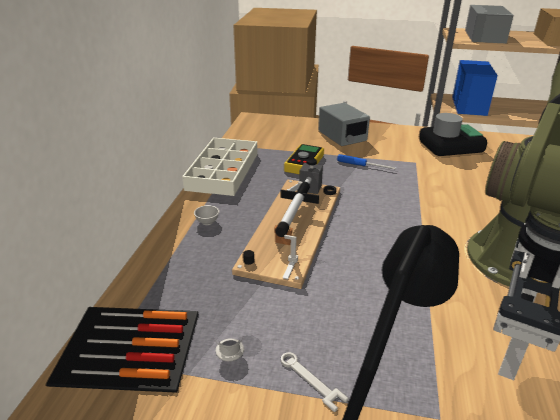

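The top view shows the jig at about (215–353, 185–247), foot at (253,211) facing left, wings at about (305,215) and the pointer at about (240,223). Side view: foot at (282,229), pointer at about (291,262). I'll zoom in on both.

```bash
python3 - <<'E'
import cv2,numpy as np
t=np.load("top0.npz")["img"][180:254,208:362]; s=np.load("side0.npz")["img"][160:285,230:345]
cv2.imwrite("pics/topc.png",cv2.resize(t,None,fx=5,fy=5,interpolation=cv2.INTER_CUBIC))
cv2.imwrite("pics/sidec.png",cv2.resize(s,None,fx=4.8,fy=4.8,interpolation=cv2.INTER_CUBIC))
E
```

```text
(no output)
```

View pics/topc.png

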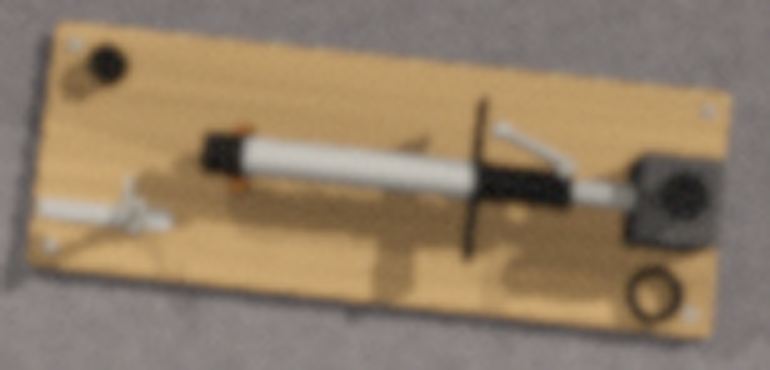

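View pics/sidec.png

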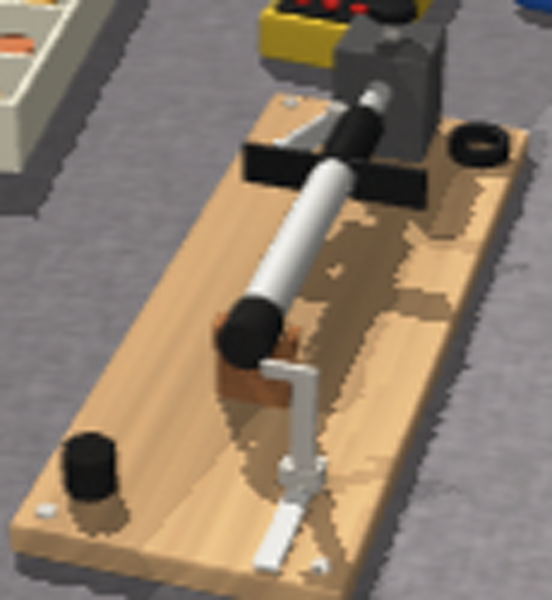

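The crops show the whole mechanism. In the top crop, the foot end is at (203,152), the wings run from (484,98) to (468,256), the lever is open with its tip at (497,127), and the pointer arm is at about (128,180)–(132,205). In the side crop, the pointer arm's top runs from (262,362) to (316,368) and the foot end face is around (247,335).

```bash
cat > h.py <<'E'
import numpy as np
C={n:np.load(f"{n}0.npz") for n in("top","side")}
def ray(n,u,v,z,c=None):
    c=c or C[n]; R,t=c["R"],c["t"]; o=-R.T@t; d=R.T@np.linalg.inv(c["intrinsics"])@[u,v,1]
    return o+d*(z-o[2])/d[2]
tc=lambda u,v,z:ray("top",(u+.5)/5-.5+208,(v+.5)/5-.5+180,z)
sc=lambda u,v,z:ray("side",(u+.5)/4.8-.5+230,(v+.5)/4.8-.5+160,z)
E
python3 - <<'E'
from h import *
np.set_printoptions(precision=4,suppress=True)
P=[tc(*p,.018) for p in((57,22),(732,92),(712,338),(28,265))]
S=[sc(*p,.018) for p in((14,526),(345,592),(528,128),(278,96))] # FL, FR(near), BR, BL
for A in (P,S): print(np.array(A)[:,:2],[np.linalg.norm(A[i]-A[i-1]) for i in range(4)],np.mean(A,0))
yj=(P[0]-P[1]+P[3]-P[2])[:2]; ys=(S[0]-S[3]+S[1]-S[2])[:2]
print("yaw of leg y", np.arctan2(yj[1],yj[0]),np.arctan2(ys[1],ys[0]))
w1,w2=tc(484,98,.078),tc(468,256,.078); d=w1-w2; print("wings x-dir",np.arctan2(d[1],d[0])+np.pi/2,np.linalg.norm(d))
ax=tc(475,177,.0775)-tc(245,156,.0775);print("tube dir",np.arctan2(-ax[1],-ax[0]))
a=np.mean([np.arctan2(yj[1],yj[0]),np.arctan2(ys[1],ys[0]),np.arctan2(d[1],d[0])+np.pi/2,np.arctan2(-ax[1],-ax[0])])
O=np.mean(P,0)[:2]*.5+np.mean(S,0)[:2]*.5; ey=np.array([np.cos(a),np.sin(a)]); ex=np.array([ey[1],-ey[0]])
J=lambda p:np.array([ex@(p[:2]-O),ey@(p[:2]-O)])
print("a",a,"O",O)
for k,p in dict(wingmid=(w1+w2)/2,tubeA=tc(475,177,.0775),tubeB=tc(245,156,.0775),foot=tc(203,152,.065),lever=tc(497,127,.074),arm=tc(128,180,.091),plate=tc(132,205,.091),sarm0=sc(262,362,.091),sarm1=sc(316,368,.091),sfoot=sc(247,335,.065),swL=sc(245,143,.078),swR=sc(428,170,.078)).items(): print(k,J(p),p)
E
```

```text
[[ 0.6802  0.2078]
 [ 0.6363 -0.2596]
 [ 0.467  -0.2438]
 [ 0.5119  0.2227]] [np.float64(0.1689789525504054), np.float64(0.46945431945145194), np.float64(0.1699627097339353), np.float64(0.4685702032994495)] [ 0.5738 -0.0182  0.018 ]
[[ 0.6804  0.2046]
 [ 0.514   0.2197]
 [ 0.4704 -0.2484]
 [ 0.6347 -0.2573]] [np.float64(0.4641396474877994), np.float64(0.16713174875029344), np.float64(0.4701798415437655), np.float64(0.16456233089265374)] [ 0.5749 -0.0204  0.018 ]
yaw of leg y 1.4760002253383822 1.4751670918035107
wings x-dir 1.4730479660852147 0.10484659066772749
tube dir 1.4898021307340081
a 1.4785043534902789 O [ 0.5744 -0.0193]
wingmid [ 0.0008 -0.06  ] [ 0.5696 -0.0791  0.078 ]
tubeA [ 0.0005 -0.0593] [ 0.5694 -0.0784  0.0775]
tubeB [-0.0012  0.0924] [0.5817 0.0728 0.0775]
foot [-0.0001  0.1212] [0.5855 0.1014 0.065 ]
lever [ 0.0354 -0.0708] [ 0.6031 -0.0931  0.074 ]
arm [-0.026   0.1654] [0.5638 0.1478 0.091 ]
plate [-0.0419  0.1609] [0.5475 0.1448 0.091 ]
sarm0 [-0.0203  0.1629] [0.5691 0.1448 0.091 ]
sarm1 [-0.0467  0.16  ] [0.5426 0.1443 0.091 ]
sfoot [0.0038 0.1062] [0.5879 0.0861 0.065 ]
swL [ 0.0553 -0.0636] [ 0.6236 -0.0877  0.078 ]
swR [-0.0526 -0.0647] [ 0.516  -0.0789  0.078 ]
```

```bash
python3 -m jog '[[-1,-0.8,0,0,0,0.03],[-3.2,-2.6,0,0,0,0.08],[-6.3,-5.1,0,0,0,0.15],[-9.7,-8,0,0,0,0.23],[-13.2,-10.8,0,0,0,0.31],[-16.6,-13.6,0,0,0,0.39],[-20,-16.4,0,0,0,0.47],[-23,-19,0,0,0,0.54]]' 100 10
```

```text
time_s: 0.9
ee_pos: [0.3323, 0.2666, 0.4046]
eef_rot: [3.141, 0.0, 2.276]
force: [0.2, 0.6, 0.2]
grip_width: 0.0939
grip_force: 0.0
```

```bash
python3 -m jog '[[-3.5,-0.5,0,0,0,0.07],[-7,-1,0,0,0,0.14],[-10.5,-1.5,0,0,0,0.2],[-14,-2,0,0,0,0.26],[-18,-2.5,0,0,0,0.34],[-22,-3.1,0,0,0,0.42],[-26,-3.7,0,0,0,0.5],[-30,-4.3,0,0,0,0.58]]'
python3 -m jog '[[-2.2,2,0,0,0,0.05],[-4.4,3.8,0,0,0,0.09],[-6.6,5.5,0,0,0,0.13],[-8.8,7,0,0,0,0.17],[-10.5,8.2,0,0,0,0.2],[-10.5,8.2,0,0,0,0.22],[-10.5,8.2,0,0,0,0.225],[-10.5,8.2,0,0,0,0.225]]'
```

```text
time_s: 1.7
ee_pos: [0.4949, 0.0113, 0.4046]
eef_rot: [3.142, 0.0, 1.696]
force: [0.4, 0.4, -0.5]
grip_width: 0.094
grip_force: 0.0
time_s: 2.5
ee_pos: [0.589, -0.0796, 0.4047]
eef_rot: [-3.141, -0.0, 1.476]
force: [-0.5, 0.7, -0.2]
grip_width: 0.0942
grip_force: 0.0
```

```bash
python3 -m jog '[[-0.6,-0.4,1,0,0,0],[-1.5,-1,3,0,0,0],[-2.5,-1.7,5,0,0,0],[-2.5,-1.7,7,0,0,0],[-2.5,-1.7,8.5,0,0,0],[-2.5,-1.7,9,0,0,0],[-2.5,-1.7,9,0,0,0]]'
python3 - <<'E'
from station import ctrl
import cv2,numpy as np
a=[]
for n,(r,q) in dict(top=((160,270),(200,350)),side=((120,290),(210,350))).items():
    c=ctrl.camera(n); im=c["img"][r[0]:r[1],q[0]:q[1]]; k=min(600/im.shape[0],400/im.shape[1]); print(n,k); a.append(cv2.resize(im,None,fx=k,fy=k,interpolation=cv2.INTER_CUBIC))
H=max(i.shape[0] for i in a)
a=[cv2.copyMakeBorder(i,0,H-i.shape[0],0,0,cv2.BORDER_CONSTANT) for i in a]
cv2.imwrite("pics/b.png",np.hstack(a)[:, :800]); print(ctrl.get_obs()["ee_pos"])
E
```

```text
time_s: 3.2
ee_pos: [0.57, -0.1031, 0.3141]
eef_rot: [-3.14, -0.0, 1.476]
force: [0.0, -0.4, 0.9]
grip_width: 0.0942
grip_force: 0.0
top 2.6666666666666665
side 2.857142857142857
[ 0.57031044 -0.10311585  0.31535877]
```

View pics/b.png

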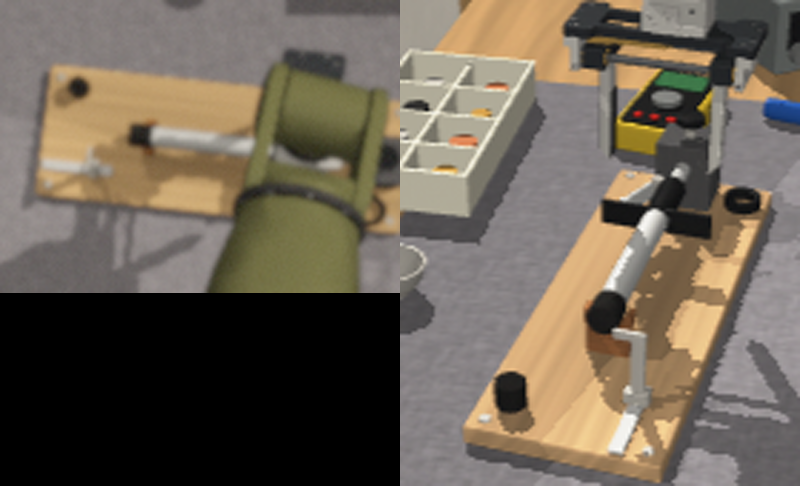

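The fingers straddle the collar and lever, clear of the wings and the clamp. I'll lower.

```bash
python3 -m jog '[[0,0,1,0,0,0],[0,0,2.5,0,0,0],[0,0,4,0,0,0],[0,0,5.5,0,0,0],[0,0,6.5,0,0,0],[0,0,7,0,0,0],[0,0,7,0,0,0]]'
python3 -m jog '[[0.3,0,0,0,0,0],[0.6,0,0,0,0,0],[0.9,0,0,0,0,0],[1.2,0,0,0,0,0],[1.5,0,0,0,0,0],[1.8,0,0,0,0,0],[2.0,0,0,0,0,0],[2,0,0,0,0,0]]' 90
```

```text
time_s: 4.0
ee_pos: [0.5703, -0.1032, 0.2439]
eef_rot: [-3.141, -0.0, 1.476]
force: [0.0, -0.3, -0.0]
grip_width: 0.0941
grip_force: 0.0
time_s: 4.8
ee_pos: [0.5724, -0.0831, 0.2449]
eef_rot: [3.141, 0.0, 1.476]
force: [-0.0, -2.8, 1.8]
grip_width: 0.0844
grip_force: 1.5
```

```bash
python3 -m jog '[[0.3,0,0,0,0,0],[0.7,0,0,0,0,0],[1.1,0,0,0,0,0],[1.5,0,0,0,0,0],[1.9,0,0,0,0,0],[2.3,0,0,0,0,0],[2.5,0,0,0,0,0],[2.5,0,0,0,0,0]]'
python3 - <<'E'
from station import ctrl
import cv2,numpy as np
a=[]
for n,(r,q) in dict(top=((180,250),(205,325)),side=((155,280),(230,345))).items():
    c=ctrl.camera(n); np.savez(n+"1.npz",**c); im=c["img"][r[0]:r[1],q[0]:q[1]]; k=min(600/im.shape[0],400/im.shape[1]); print(n,k); a.append(cv2.resize(im,None,fx=k,fy=k,interpolation=cv2.INTER_CUBIC))
H=max(i.shape[0] for i in a)
a=[cv2.copyMakeBorder(i,0,H-i.shape[0],0,0,cv2.BORDER_CONSTANT) for i in a]
cv2.imwrite("pics/c.png",np.hstack(a)[:, :800]); print(ctrl.get_obs()["ee_pos"],ctrl.get_obs()["force"])
E
```

```text
time_s: 5.6
ee_pos: [0.5747, -0.058, 0.2446]
eef_rot: [3.142, -0.0, 1.476]
force: [1.1, -3.5, 2.2]
grip_width: 0.0849
grip_force: 1.6
top 3.3333333333333335
side 3.4782608695652173
[ 0.57458159 -0.05823032  0.24448212] [ 1.39950974 -3.35894015  1.83527215]
```

View pics/c.png

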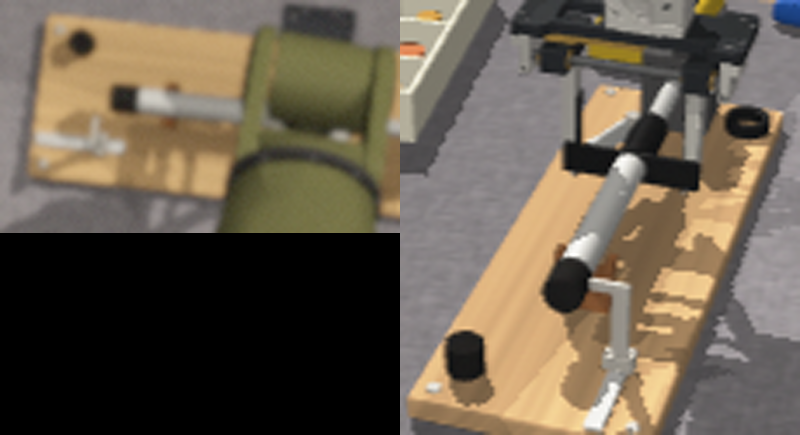

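The leg has been pushed out part of the way with the lever still open. In the side half of the picture the foot face is at (567,287) and the pointer arm at (590–628,285). Next I'll take profiles for the remaining distance.

```bash
cat > m.py <<'E'
from h import *
import cv2
a=1.4755; O=np.array([.5744,-.0193]); ey=np.array([np.cos(a),np.sin(a)]); ex=np.array([ey[1],-ey[0]])
def prof(c,xs,ys,z):
    out=0
    for x in xs:
        P=np.c_[(O+x*ex+ys[:,None]*ey),np.full(len(ys),z)]; q=(c["R"]@P.T).T+c["t"]; p=q@c["intrinsics"].T; p=(p[:,:2]/p[:,2:]).astype(np.float32)
        out=out+cv2.remap(c["img"],p[:,0][None],p[:,1][None],cv2.INTER_LINEAR)[0].astype(float).mean(1)
    return out/len(xs)
E
python3 - <<'E'
from m import *
np.set_printoptions(precision=0,suppress=True,linewidth=200)
ys=np.arange(.10,.19,.002); print((ys*1000).round())
for f in "01":
  c=np.load(f"top{f}.npz"); s=np.load(f"side{f}.npz")
  print(f,"foot",prof(c,[-.005,0,.005],ys,.08))
  for x in(-.022,-.026,-.03,-.034,-.038):print(x,prof(c,[x],ys,.091))
c=np.load("side1.npz")
for x in(-.02,-.026,-.03,-.034,-.038):print("side",x,prof(c,[x],ys,.091))
print("camtop",-C["top"]["R"].T@C["top"]["t"])
E
```

```text
[100. 102. 104. 106. 108. 110. 112. 114. 116. 118. 120. 122. 124. 126. 128. 130. 132. 134. 136. 138. 140. 142. 144. 146. 148. 150. 152. 154. 156. 158. 160. 162. 164. 166. 168. 170. 172. 174. 176.
 178. 180. 182. 184. 186. 188.]
0 foot [ 40.  34.  32.  33.  34.  32.  34.  37.  43.  54.  73.  94. 111. 121. 128. 130. 132. 134. 136. 138. 139. 139. 140. 141. 142. 142. 142. 142. 142. 144. 145. 145. 144. 145. 146. 146. 146. 147. 148.
 148. 148. 149. 150. 150. 150.]
-0.022 [ 86.  92.  99. 103. 106. 106. 107. 107. 107. 107. 110. 112. 113. 113. 112. 113. 114. 116. 118. 120. 120. 119. 120. 121. 121. 120. 121. 123. 128. 135. 143. 151. 157. 161. 161. 160. 159. 159. 159.
 159. 159. 159. 159. 160. 160.]
-0.026 [ 94.  99. 105. 107. 109. 111. 111. 111. 110. 110. 110. 111. 111. 112. 112. 111. 112. 113. 113. 113. 114. 113. 112. 111. 113. 115. 114. 115. 117. 125. 135. 146. 156. 164. 164. 162. 158. 157. 157.
 158. 158. 158. 159. 160. 158.]
-0.03 [ 97. 102. 106. 107. 109. 111. 109. 108. 107. 108. 110. 110. 109. 108. 110. 111. 110. 110. 111. 110. 110. 111. 110. 109. 110. 112. 113. 114. 115. 121. 131. 143. 
[... 2461 characters left out ...]
 109.  93.  93.  93.  92.  91.  92.  92.  90.  85.  82.  80.  78.  74.  70.  71.  72.  75.  77.  76.  75.  75.  76.  85. 134. 186. 181. 168. 157. 146. 142. 138. 114.  83.
  76.  78.  81.  84.  85.  86.]
side -0.034 [147. 148. 149. 151. 124.  97.  93.  92.  91.  92.  91.  91.  91.  91.  91.  90.  89. 107. 129. 133. 126. 113.  88.  71.  70.  68.  70.  72.  86. 110. 151. 191. 190. 160. 145. 144. 135. 107.  86.
  79.  76.  77.  78.  81.  84.]
side -0.038 [109. 105. 100.  99.  96.  93.  92.  92.  92.  92.  92.  92.  92.  92.  92.  92.  93.  98. 108. 114. 122. 114.  99.  94.  93.  95.  98.  98. 102. 123. 178. 217. 182. 148. 146. 145. 133. 117.  95.
  80.  75.  72.  73.  76.  77.]
camtop [0. 0. 1.]
```

```bash
python3 -m jog '[[0.2,0,0,0,0,0],[0.4,0,0,0,0,0],[0.6,0,0,0,0,0],[0.8,0,0,0,0,0],[1.0,0,0,0,0,0],[1,0,0,0,0,0],[1,0,0,0,0,0],[1,0,0,0,0,0]]'
python3 - <<'E'
from station import ctrl
from m import *
np.set_printoptions(precision=0,suppress=True,linewidth=220)
c=ctrl.camera("top"); s=ctrl.camera("side"); ys=np.arange(.15,.18,.0015); print(ys*1000)
print("foot",prof(c,[-.005,0,.005],ys,.08)); print("ptr",prof(c,[-.028,-.032],ys,.091))
im=s["img"][175:275,230:330]; cv2.imwrite("pics/d.png",cv2.resize(im,None,fx=6,fy=6,interpolation=cv2.INTER_CUBIC))
np.savez("side2.npz",**s)
E
```

```text
time_s: 6.5
ee_pos: [0.5755, -0.0485, 0.2445]
eef_rot: [-3.141, -0.0, 1.476]
force: [1.4, -3.9, -0.4]
grip_width: 0.085
grip_force: 1.7
[150. 152. 153. 154. 156. 158. 159. 160. 162. 164. 165. 166. 168. 170. 171. 173. 174. 176. 177. 179.]
foot [ 37.  36.  37.  38.  40.  42.  49.  58.  75.  92. 110. 127. 139. 146. 152. 154. 156. 156. 156. 157.]
ptr [120. 121. 122. 123. 124. 128. 133. 141. 150. 155. 160. 158. 150. 143. 135. 129. 125. 122. 120. 119.]
```

View pics/d.png

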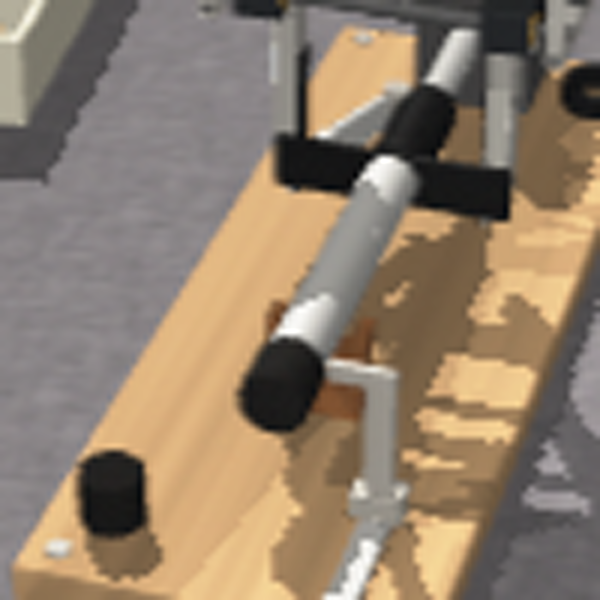

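The foot end is at (278,395) in the crop, and the pointer arm tip at (328,370) sits right beside it. The top profile puts the two level within about 1 mm. I'll cross-check this in the side view.

```bash
python3 - <<'E'
from m import *
s=np.load("side2.npz"); th=np.linspace(0,2*np.pi,73)
def proj(P): q=s["R"]@P+s["t"]; p=s["intrinsics"]@q; return (p[:2]/p[2]-[230,175]+.5)*6-.5
for y in(.156,.159,.162,.165,.168):
    E=np.array([proj(np.r_[O+.015*np.cos(t)*ex+y*ey,.065+.015*np.sin(t)]) for t in th])
    A=[proj(np.r_[O+x*ex+y*ey,.091]).round(0) for x in(-.025,-.04)]
    print(y,"bottom",E[E[:,1].argmax()].round(),"left",E[E[:,0].argmin()].round(),"arm top edge",*A)
E
```

```text
0.156 bottom [287. 429.] left [245. 391.] arm top edge [343. 355.] [380. 361.]
0.159 bottom [285. 433.] left [243. 395.] arm top edge [341. 359.] [378. 366.]
0.162 bottom [283. 437.] left [241. 400.] arm top edge [338. 363.] [376. 370.]
0.165 bottom [281. 442.] left [238. 404.] arm top edge [336. 368.] [374. 374.]
0.168 bottom [282. 446.] left [236. 408.] arm top edge [334. 372.] [371. 378.]
```

Both views put the foot 0.5–2 mm short, so I'll nudge 1 mm, hold, then squeeze the lever shut.

```bash
python3 -m jog '[[0.1,0,0,0,0,0],[0.1,0,0,0,0,0],[0.1,0,0,0,0,0],[0.1,0,0,0,0,0],[0.1,0,0,0,0,0]]'
python3 -m jog '[[0,0,0,0,0,0],[0,0,0,0,0,0],[0,0,0,0,0,0],[0,0,0,0,0,0],[0,0,0,0,0,0],[0,0,0,0,0,0],[0,0,0,0,0,0],[0,0,0,0,0,0]]' 0 20
python3 -m jog '[[0,0,0,0,0,0],[0,0,0,0,0,0],[0,0,0,0,0,0],[0,0,0,0,0,0],[0,0,0,0,0,0],[0,0,0,0,0,0],[0,0,0,0,0,0],[0,0,0,0,0,0]]'
python3 - <<'E'
from station import ctrl
from m import *
np.set_printoptions(precision=0,suppress=True,linewidth=220)
c=ctrl.camera("top"); s=ctrl.camera("side"); ys=np.arange(.15,.18,.0015); print(ys*1000)
print("foot",prof(c,[-.005,0,.005],ys,.08)); print("ptr",prof(c,[-.028,-.032],ys,.091))
im=s["img"][175:275,230:330]; cv2.imwrite("pics/e.png",cv2.resize(im,None,fx=6,fy=6,interpolation=cv2.INTER_CUBIC))
o=ctrl.get_obs();print(o["grip_width"]*1e4,o["force"]*10)
E
```

```text
time_s: 7.1
ee_pos: [0.5756, -0.0475, 0.2445]
eef_rot: [-3.141, 0.0, 1.476]
force: [1.5, -5.2, -1.0]
grip_width: 0.0846
grip_force: 2.3
time_s: 7.9
ee_pos: [0.576, -0.0475, 0.2453]
eef_rot: [3.14, 0.0, 1.476]
force: [4.1, -4.4, 3.4]
grip_width: 0.035
grip_force: 21.4
time_s: 8.7
ee_pos: [0.576, -0.0475, 0.2453]
eef_rot: [3.14, 0.0, 1.476]
force: [3.6, -4.2, 2.8]
grip_width: 0.0349
grip_force: 21.4
[150. 152. 153. 154. 156. 158. 159. 160. 162. 164. 165. 166. 168. 170. 171. 173. 174. 176. 177. 179.]
foot [ 37.  37.  37.  37.  39.  41.  45.  51.  63.  77.  95. 112. 127. 140. 148. 152. 155. 156. 157. 158.]
ptr [120. 121. 122. 122. 122. 128. 133. 141. 150. 156. 161. 158. 152. 144. 134. 127. 125. 122. 122. 122.]
348.0325640632683 [ 48. -47.  32.]
```

View pics/e.png

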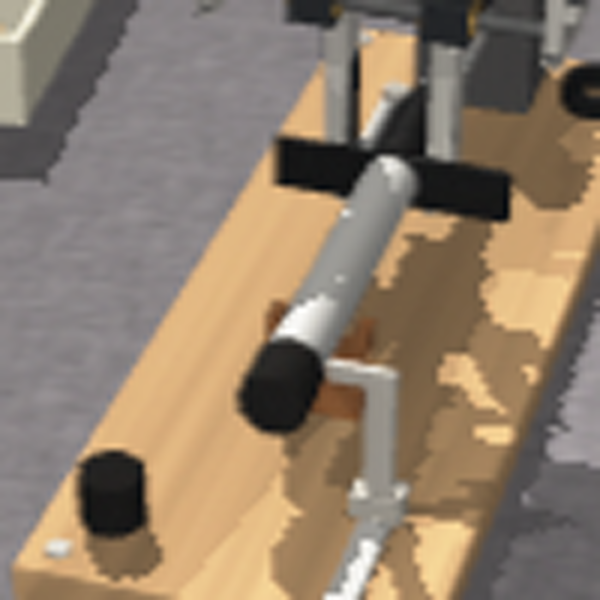

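The fingers have closed to 35 mm on the collar and lever, so the lever is shut. The foot face at about (280,395) is level with the pointer arm at (328–395,370); the top profile gives 0.165 for both.

```bash
python3 -c "
from station import ctrl
print(ctrl.hand_in())"
```

```text
the job is handed in; nothing more can be done
None
```

I handed the job in with the gripper still holding the leg: the foot is level with the pointer to about 1–2 mm by the cameras, and the lever is squeezed shut (fingers 35 mm apart, 21 N grip); no verdict was returned.

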